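Make up the engine kit and the chain kit

TASK

Make up two repair kits from the parts lying on the bench. Engine kit, three-bay tray: the short box spanner in the middle bay, the ball bearing in one end bay and the inspection cap in the other; chain kit, two-bay tray: the pin punch in the narrow bay and the sprocket in the wide bay. Each piece must end up lying flat on the floor of its bay and let go, with the bearing, cap and sprocket the same way up as found; leave the long box spanner, the dispenser and the rivet tool where they are.

Things in the scene. Friction and masses are not known exactly. Their poses are not given: they have to be found in the camera images.
- tray3: Three-bay plywood tray for the engine kit, fixed to the bench, open on top. Origin: centre of its underside, on the bench; long side (262 mm) along its own y, short side (152 mm) along x. Floor 6 mm thick, all walls and dividers 6 mm thick with tops 20 mm above the bench (14 mm above the bay floors). Every bay is 140 mm long in x. Middle bay: 70 mm wide, centred at y = 0. The two end bays: 84 mm wide, centred at y = +83 mm and y = -83 mm.
- tray2: Two-bay plywood tray for the chain kit, fixed to the bench, open on top. Origin: centre of its underside, on the bench; 180 mm along its own y, 152 mm along x. Floor 6 mm thick, walls and divider 6 mm thick with tops 20 mm above the bench. Both bays are 140 mm long in x. Narrow bay: 70 mm wide, centred at y = -49 mm. Wide bay: 92 mm wide, centred at y = +38 mm.
- short_spanner: Short box spanner: chrome hexagonal tube 80 mm long, 22 mm across flats, with a cross hole near each end, about 120 g, lying on a flat. Origin on the tube's axis at mid length (11 mm above what it lies on); x runs along the tube, z is up at the start.
- punch: Pin punch: bright steel hexagonal bar 75 mm long, 12 mm across flats, drawn down to a 6 mm pin; 115 mm long over all, about 80 g, lying on a flat. Origin on its axis at the middle of the overall length (6 mm above what it lies on); x runs along it towards the pin, z is up at the start. The hexagonal bar spans x = -57 to +17 mm, so it can be gripped at the origin; its balance point is about 13 mm to the bar side.
- bearing: Ball bearing, lying flat: bright steel ring 42 mm outside diameter, 20 mm bore, 12 mm high, with a dark seal between the races; about 70 g. Origin: centre of its underside; z up.
- cap: Aluminium inspection cap, hexagon up: 28 mm diameter stub 8 mm high at the bottom, then a round flange 36 mm in diameter from 8 to 13 mm height, then a hexagonal head 20 mm across flats up to 23 mm height; about 40 g. Origin: centre of its underside; z up.
- sprocket: Toothed chain sprocket, lying flat with its hub up: toothed disc 58 mm across the teeth and 7 mm thick, with a round hub with a dark bore, 30 mm in diameter, that rises to 18 mm above the underside; about 160 g. Origin: centre of its underside; z up.
- long_spanner: Long box spanner, to be left where it lies: same chrome hexagonal tube as the short one, 22 mm across flats, but 130 mm long. Origin on its axis at mid length; x along the tube.
- dispenser: Yellow plastic hand cleaner pump dispenser, closed, standing to one side of the work: 76 mm diameter, 165 mm tall, white pump head whose spout points along -x. A bystander. Origin: centre of its underside; z up.
- rivet_tool: Lever-action rivet tool lying flat to one side of the work, two black-sleeved levers and a grey head: about 270 mm long in its x (nose at +x), 105 mm wide, 30 mm high. A bystander. Origin: underside, near the middle; z up.
Not all that is in view belongs to the job. What is shaped like the punch but blue is not meant.

How it is judged:
At the end, for the whole second after the job is handed in: Three-bay tray: short spanner in the middle bay, bearing and cap one in each end bay; two-bay tray: punch in the narrow bay, sprocket in the wide bay. Each is wholly inside its bay, flat on its floor (4 mm, 7 degrees), round parts same way up, released and at rest (x of short_spanner in the frame of tray3 between -0.036 and 0.036 m and z of short_spanner in the frame of tray3 between 0.013 and 0.021 m and angle between short_spanner's own x axis and vertical between 1.45 and 1.69 rad and linear speed of each of short_spanner, bearing, cap, punch, sprocket below 0.03 m/s and angular speed of each of short_spanner, bearing, cap, punch, sprocket below 0.3 rad/s and y of short_spanner in the frame of tray3 between -0.028 and 0.028 m and x of bearing in the frame of tray3 between -0.055 and 0.055 m and z of bearing in the frame of tray3 between 0.002 and 0.01 m and angle between each of bearing, cap, sprocket's own z axis and vertical below 0.12 rad and x of cap in the frame of tray3 between -0.058 and 0.058 m and z of cap in the frame of tray3 between 0.002 and 0.01 m and ((y of bearing in the frame of tray3 between 0.057 and 0.109 m and y of cap in the frame of tray3 between -0.111 and -0.055 m) or (y of bearing in the frame of tray3 between -0.109 and -0.057 m and y of cap in the frame of tray3 between 0.055 and 0.111 m)) and x of punch in the frame of tray2 between -0.03 and 0.03 m and z of punch in the frame of tray2 between 0.008 and 0.016 m and angle between punch's own x axis and vertical between 1.45 and 1.69 rad and y of punch in the frame of tray2 between -0.081 and -0.017 m and x of sprocket in the frame of tray2 between -0.048 and 0.048 m and z of sprocket in the frame of tray2 between 0.002 and 0.01 m and y of sprocket in the frame of tray2 between 0.015 and 0.061 m); the robot touches nothing.
It fails at once if the long box spanner is shifted by more than 25 mm (distance of long_spanner from where it was at the start of the episode above 0.025 m).
It fails at once if the hand cleaner dispenser is shifted by more than 25 mm or tipped (distance of dispenser from where it was at the start of the episode above 0.025 m or angle between dispenser's own z axis and vertical above 0.3 rad).
It fails at once if the rivet tool is shifted by more than 25 mm (distance of rivet_tool from where it was at the start of the episode above 0.025 m).
It also fails if it takes over 109 s, if anything falls off the work surface, if the arm or the gripper's body presses on something with over 40 N, if the wrist force passes 120 N, or if a joint passes its speed limit or range.

ROBOT

A 6-joint arm with a two-finger parallel gripper is mounted at the origin on the work surface. World frame = base frame: x ahead of the robot, y to its left, z up, the work surface at z = 0. Lengths are in m, angles in rad, forces in N, time in s.
With the tool pointing down it reaches from about 0.35 to 0.975 m from the base axis. Payload 4.9 kg.
Tool frame: the origin (TCP) lies at the very end of the fingers, on their centre line; the grasp point (between the pads) lies 19 mm behind it (ctrl.grasp_offset is the distance from the TCP to the grasp point, in m); y points along the fingers, z is the direction in which the jaws open and shut, and the axes are right-handed (so a half turn about y gives the same grasp; the last joint's range is limited). The gripper opens to 85 mm and grips with 20 to 120 N. Pads are 22 mm wide; open, the fingers measure 114 mm over their backs; the gripper's body (76 mm by 85 mm) begins 54 mm behind the grasp point. The pads swing forward as they close: fully open they stand 13 mm farther back than shut.
Start: joints at [-1.27, 0.053, 1.613, -0, 1.476, -0.119], TCP at [0.255, -0.571, 0.231] pointing down, gripper open.
Joint ranges: [-3.01, 3.01], [-1.01, 2.22], [0.06, 2.58], [-1.02, 4.17], [0.09, 2.62], [-3.14, 3.14]. Speed limits (rad/s): [2.57, 2.57, 3.14, 3.14, 3.14, 3.14].

INTERFACE

Orientations are given as a rotation vector (axis times angle).
In Python, from station import ctrl, eyes, finish_job, find_in, regions_of, pinpoint gives the robot as it stands.
- The arm moves only by the tool play_rows, never from a script. Its argument "moves" is a list of rows, each an object of numbers: "x", "y", "z": the shift along the world's x, y, z in cm; "turn": the turn about the world's z in degrees; "jaw": the finger opening in cm, from 0 to 8.54. A call has 1 to 8 rows; each row shifts and turns the commanded pose from where the row before left it; what a row does not reach is not made up. A row lasts 1/12 s, in which the tool goes at most 41.7 mm and 7.16 degrees, less where a joint would pass 70% of its speed; a pose out of reach is approached as far as the arm can. A call is refused whole if a number of a shift passes 4.17 or a number of a turn 7.16, either way. A call with a gripper value outside its range is refused whole. The fingers move at their own pace and stop on an object; "squeeze" is the grip in N (left out, the last holds). Time passes only in rows, so rows that do not move let the fingers close. It gives the time, the measured TCP pose, the force and the opening at its end, in the units of the state.
- ctrl.get_obs(): the state, without advancing time (a new reading comes with each control period).
- eyes.get_image(name): name is "scene" or "top"; returns a dict with "img" (480x640x3 uint8, red, green, blue), "camera_matrix" (3x3 intrinsics, pixels), "cam_to_world" (4x4, takes a point from camera to world coordinates). Camera axes: x right, y up, looking along -z (the intrinsics and any distortion apply to the point x, -y, -z); pixel columns grow to the right and rows downward; lengths in m; the calibration is good to about 2 mm. A picture is of the moment at which its call begins. There is no depth.
- finish_job(): hands the job in, once; it reports no verdict.
Trained networks look in the newest picture that a camera, given by its name, has taken for a name from the list of things; names that differ only in an ending like _2 or _b are one class to them, and where a whole thing is asked for, a point or a joint stands for the part that bears it (a point fixed in the world has none). Each returns a list of dicts, best first, with "score" (0 to 1); they miss things now and then, are a little off and sometimes report something else, mostly with a low value. They report only what shows in the picture. A call takes as long as a camera call. They do not tell look-alikes from the thing itself.
- find_in(camera, query): "point" ([column, row] in pixels, amid what is visible of it).
- regions_of(camera, query): "pixels" (480x640 bool, what is visible of it) and "point" ([column, row] in pixels, amid what is visible of it).
- pinpoint(camera, query): "point" ([column, row] in pixels: a listed point, or the origin of a listed thing).
The state is a dict: "t": time; "q": joint angles; "dq": joint speeds; "effort": joint torques, N m; "tool_pos": TCP position; "tool_rot": TCP orientation; "contact_force": force on the tool from outside, world axes, zero at the start; "wrist_torque": the same for the moment, N m; "opening": finger opening in m.
Only numpy, scipy, OpenCV 4.12 (cv2) and the standard library are available. Lean on these libraries where they do the work, as an engineer would, in place of code of your own. Each camera call takes 0.05 s, during which the arm holds its last target.

## Working session

There is one attempt and no reset: what is moved stays moved. The work goes in short steps, Python scripts to look and compute and a tool call to move; the robot and the scene stay as the last step left them, time stands still between calls to the robot, and variables do not carry over. Pictures are saved under pics/ and viewed, and the job is handed in when it is done.

Besides the shell and the picture viewer there is one more tool, called in YAML: its name, and indented under it one key for each argument. play_rows: Moves the arm, as the interface text tells. Its arguments: {"type":"object","properties":{"moves":{"type":"array"},"squeeze":{"type":"number"}},"required":["moves"]}

```bash
ls; mkdir -p pics; python3 - <<'E'
from station import ctrl, eyes
import cv2
for n in ("scene","top"):
    d=eyes.get_image(n); cv2.imwrite(f"pics/{n}0.png",d["img"][:,:,::-1]); print(n,d["camera_matrix"].round(1).tolist(),d["cam_to_world"].round(3).tolist(), d.keys())
o=ctrl.get_obs(); print(o)
print(ctrl.grasp_offset)
E
```

```text
pics
scene [[563.8, 0.0, 311.4], [0.0, 563.8, 243.2], [0.0, 0.0, 1.0]] [[0.78, -0.474, 0.409, 1.091], [0.626, 0.603, -0.495, -0.79], [-0.012, 0.642, 0.766, 1.261], [0.0, 0.0, 0.0, 1.0]] dict_keys(['img', 'camera_matrix', 'cam_to_world'])
top [[549.1, 0.0, 319.6], [0.0, 549.1, 240.9], [0.0, 0.0, 1.0]] [[0.012, 0.998, -0.063, 0.354], [-1.0, 0.011, -0.012, -0.018], [-0.011, 0.063, 0.998, 1.417], [0.0, 0.0, 0.0, 1.0]] dict_keys(['img', 'camera_matrix', 'cam_to_world'])
{'t': 0.1, 'q': array([-1.27003011e+00,  5.33378901e-02,  1.61419449e+00,  1.20288295e-05,
        1.47602737e+00, -1.19002378e-01]), 'dq': array([-7.04643386e-04, -1.48217472e-03, -3.74275401e-03, -1.54752256e-03,
        1.18910243e-04,  1.99994848e-05]), 'effort': array([ 4.55633244e-04, -3.94904673e+01, -3.71362281e+01, -1.61089688e-04,
        3.90100060e-03, -1.00852574e-05]), 'tool_pos': array([ 0.25454511, -0.57017373,  0.23013423]), 'tool_rot': array([-0.42407068,  1.9919453 , -1.98795735]), 'contact_force': array([ 0.89763662, -0.44455458,  1.23096491]), 'wrist_torque': array([-0.06207108,  0.00462308,  0.01039016]), 'opening': 0.08551719532925665}
0.0187
```

View pics/top0.png

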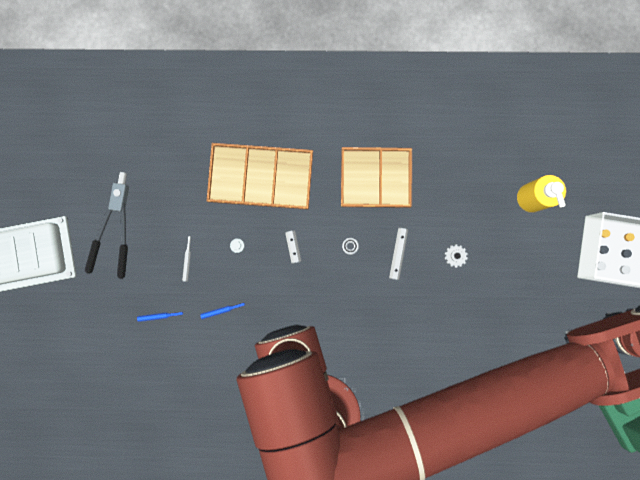

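View pics/scene0.png

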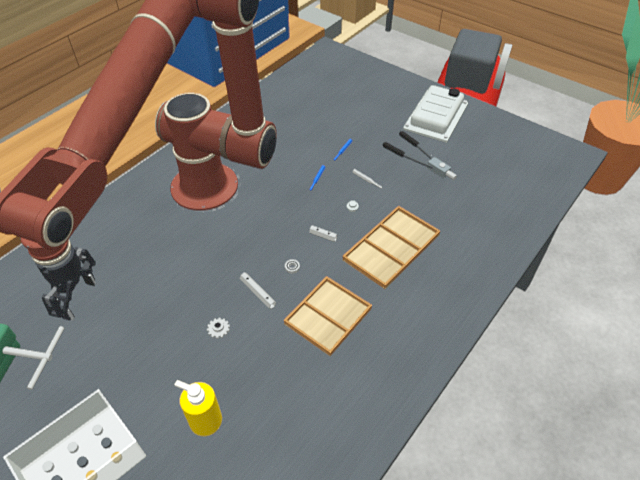

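```bash
cat > h.py <<'E'
from station import ctrl, eyes, find_in, regions_of, pinpoint
import numpy as np, cv2
def ray(d,px):
    K=d["camera_matrix"];T=d["cam_to_world"]
    v=np.array([(px[0]-K[0,2])/K[0,0],-(px[1]-K[1,2])/K[1,1],-1.0])
    return T[:3,3],T[:3,:3]@v
def onz(d,px,z):
    o,v=ray(d,px); return (o+v*(z-o[2])/v[2])
E
python3 - <<'E'
from h import *
D={n:eyes.get_image(n) for n in ("top","scene")}
H=dict(short_spanner=.011,punch=.006,bearing=0,cap=0,sprocket=0,long_spanner=.011,tray3=0,tray2=0,dispenser=0,rivet_tool=0)
Hm=dict(short_spanner=.018,punch=.010,bearing=.012,cap=.016,sprocket=.012,long_spanner=.018,tray3=.02,tray2=.02)
for q,z in H.items():
    for n in D:
        for r in pinpoint(n,q)[:3]:
            if r["score"]>.3: print(q,n,"pin",np.round(r["point"],1),round(r["score"],2),onz(D[n],r["point"],z)[:2].round(4))
        if q in Hm:
          for r in regions_of(n,q)[:3]:
            if r["score"]<.3: continue
            p=np.argwhere(r["pixels"])[:,::-1]
            w=np.array([onz(D[n],x,Hm[q])[:2] for x in p]); c=w.mean(0)
            (cx,cy),(a,b),ang=cv2.minAreaRect((w*1000).astype(np.float32))
            u,s,vt=np.linalg.svd(w-c,full_matrices=False)
            print("   reg",n,round(r["score"],2),len(p),"cen",c.round(4),"rect",round(cx),round(cy),round(a),round(b),round(ang,1),"axis",np.degrees(np.arctan2(vt[0,1],vt[0,0])).round(1))
E
```

```text
short_spanner top pin [292.2 245.9] 0.83 [0.4283 0.0696]
   reg top 0.67 299 cen [0.427  0.0674] rect 427 67 80 25 14.9 axis -165.6
short_spanner scene pin [325.  235.9] 0.66 [0.4382 0.0633]
   reg scene 0.61 4018 cen [0.6145 0.1425] rect 612 149 274 159 85.9 axis -93.5
   reg scene 0.51 265 cen [0.4305 0.0622] rect 430 63 88 36 14.1 axis 11.7
punch top pin [186.  258.6] 0.78 [0.3928 0.3431]
punch top pin [163.  313.9] 0.75 [0.2505 0.3984]
   reg top 0.76 236 cen [0.2608 0.2564] rect 264 249 19 112 19.1 axis 107.2
   reg top 0.69 113 cen [0.3786 0.3415] rect 378 340 69 13 1.5 axis 175.8
   reg top 0.46 182 cen [0.245  0.4203] rect 246 409 15 106 7.0 axis 98.4
punch scene pin [367.8 180.7] 0.47 [0.4004 0.3348]
punch scene pin [342.1 150.6] 0.45 [0.2487 0.401 ]
punch scene pin [317.  179.9] 0.44 [0.2703 0.2377]
   reg scene 0.66 82 cen [0.2614 0.2595] rect 263 258 16 87 17.8 axis -73.3
   reg scene 0.63 82 cen [0.248  0.4148] rect 249 412 17 95 9.3 axis -81.5
   reg top 0.49 144 cen [ 0.4315 -0.077 ] rect 432 -77 38 38 45.6 axis 172.1
bearing scene pin [292.6 264.5] 0.57 [ 0.4259 -0.07
[... 1616 characters left out ...]
cen [ 0.6081 -0.143 ] rect 609 -142 153 182 0.5 axis -93.6
   reg top 0.66 6094 cen [0.6083 0.1557] rect 608 157 266 159 86.9 axis -93.6
   reg top 0.36 201 cen [0.385  0.3386] rect 393 338 14 110 85.2 axis 175.9
tray2 scene pin [390.9 245. ] 0.85 [0.6043 0.1615]
tray2 scene pin [328.8 317. ] 0.68 [ 0.6128 -0.1449]
   reg scene 0.76 4111 cen [0.6145 0.1441] rect 613 149 277 161 86.5 axis -93.1
   reg scene 0.57 3702 cen [ 0.6145 -0.1522] rect 613 -149 190 158 89.8 axis -88.3
dispenser top pin [532.3 198. ] 0.75 [ 0.5598 -0.5493]
dispenser scene pin [205.7 417.7] 0.9 [ 0.5563 -0.5397]
rivet_tool top pin [112.9 225.5] 0.77 [0.4769 0.5377]
rivet_tool scene pin [420.4 160.5] 0.73 [0.4788 0.5263]
```

```bash
python3 - <<'E'
import cv2
a=cv2.imread("pics/top0.png")[130:330,120:500]; cv2.imwrite("pics/topz.png",cv2.resize(a,None,fx=2.1,fy=2.1,interpolation=2))
E
```

```text
(no output)
```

View pics/topz.png

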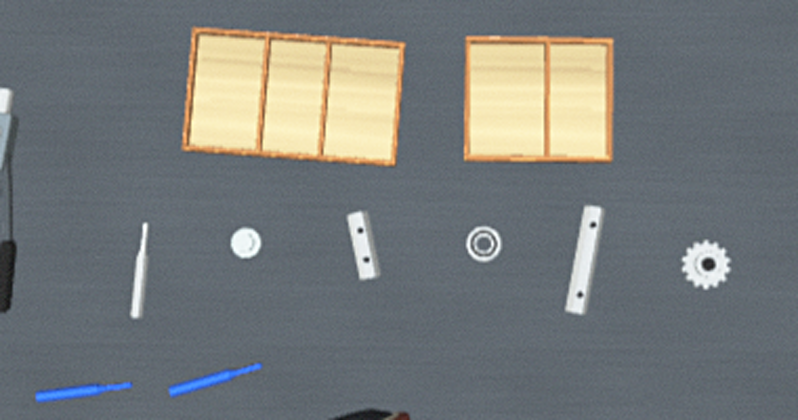

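```bash
cat > m.py <<'E'
from h import *
def blobs(n,boxes,zs,tag=None,up=6):
    d=eyes.get_image(n); im=d["img"]; hsv=cv2.cvtColor(im,cv2.COLOR_RGB2HSV); out={}
    for k,(x,y,r) in boxes.items():
        sub=im[y-r:y+r,x-r:x+r]; big=cv2.resize(sub,None,fx=up,fy=up,interpolation=cv2.INTER_CUBIC).astype(float)
        g=big.mean(2); bg=np.median(g); m=((g>(bg+ (np.percentile(g,99)-bg)*.5))*255).astype(np.uint8)
        cs,_=cv2.findContours(m,cv2.RETR_EXTERNAL,cv2.CHAIN_APPROX_NONE); c=max(cs,key=cv2.contourArea)[:,0,:]
        px=(c+.5)/up-.5+[x-r,y-r]
        w=np.array([onz(d,p,zs[k])[:2] for p in px])*1000
        (cx,cy),(a,b),ang=cv2.minAreaRect(w.astype(np.float32))
        M=cv2.moments(w.astype(np.float32)); e=cv2.fitEllipse(w.astype(np.float32))
        print(n,k,"cen %.1f %.1f rect %.1f %.1f %.1fx%.1f @%.1f ell ax %.1f %.1f a%.1f"%(M['m10']/M['m00'],M['m01']/M['m00'],cx,cy,a,b,ang,*e[1],e[2]))
E
python3 - <<'E'
from m import *
z=dict(punch=.008,cap=.011,short=.015,bear=.010,long=.015,spr=.006)
blobs("top",dict(punch=(186,258,32),cap=(237,245,16),short=(292,246,25),bear=(350,246,16),long=(398,254,34),spr=(456,256,20)),z)
blobs("scene",dict(punch=(367,179,22),cap=(353,205,12),short=(323,233,22),bear=(292,265,14),long=(257,290,28),spr=(217,327,20)),z)
E
```

```text
top punch cen 387.1 342.7 rect 393.6 342.4 10.6x117.0 @85.6 ell ax 10.1 141.4 a85.2
top cap cen 428.5 212.4 rect 428.5 212.4 36.1x35.8 @25.5 ell ax 35.8 36.0 a71.0
top short cen 426.6 70.6 rect 426.6 70.4 82.6x20.5 @12.6 ell ax 21.3 106.0 a102.6
top bear cen 430.6 -78.3 rect 430.4 -78.0 41.9x41.9 @0.5 ell ax 41.5 42.1 a70.0
top long cen 412.7 -199.9 rect 412.9 -200.1 22.8x132.4 @79.7 ell ax 23.3 185.8 a79.7
top spr cen 408.5 -349.9 rect 408.3 -349.7 58.3x57.9 @24.6 ell ax 55.1 55.3 a178.5
scene punch cen 386.1 342.3 rect 392.4 342.0 14.2x120.1 @85.7 ell ax 13.0 144.9 a84.6
scene cap cen 427.2 213.1 rect 427.7 212.6 37.4x37.5 @78.7 ell ax 35.4 39.9 a28.4
scene short cen 423.3 70.7 rect 423.6 70.8 36.5x17.7 @13.1 ell ax 18.0 41.5 a100.0
scene bear cen 430.2 -78.3 rect 429.9 -78.1 42.2x43.5 @61.1 ell ax 42.3 43.2 a32.5
scene long cen 411.9 -200.1 rect 413.6 -200.6 20.8x144.0 @78.2 ell ax 18.8 187.9 a79.3
scene spr cen 408.5 -350.1 rect 408.6 -350.0 57.1x59.5 @37.3 ell ax 54.8 55.6 a32.9
```

```bash
python3 - <<'E'
from h import *
from scipy.spatial.transform import Rotation as R
d=eyes.get_image("top")
for nm,ps in dict(tray3=[(213,144),(312,151),(309,208),(208,201),(247,177),(277,178)],tray2=[(342,148),(411,148.5),(412,207),(342,206.5),(380,178)]).items():
    w=[onz(d,p,.02)[:2].round(4) for p in ps]; print(nm,*w,"mean4",np.mean(w[:4],0))
for nm,bx in dict(tray3=(200,135,320,215),tray2=(335,140,420,213)).items():
    x0,y0,x1,y1=bx; s=cv2.resize(d["img"][y0:y1,x0:x1],None,fx=6,fy=6,interpolation=2)
    h=cv2.cvtColor(s,cv2.COLOR_RGB2HSV); m=((h[...,0]<30)&(h[...,1]>70)).astype(np.uint8)
    cs,_=cv2.findContours(m,0,1); c=max(cs,key=cv2.contourArea)[:,0,:]; px=(c+.5)/6-.5+[x0,y0]
    w=np.array([onz(d,p,.02)[:2]*1000 for p in px],np.float32); print(nm,cv2.minAreaRect(w))
o=ctrl.get_obs(); M=R.from_rotvec(o["tool_rot"]).as_matrix(); print(M.round(3), "jaw ang",np.degrees(np.arctan2(M[1,2],M[0,2])))
E
```

```text
tray3 [0.6891 0.2776] [0.6731 0.0216] [0.5254 0.0274] [0.5408 0.2869] [0.6039 0.1879] [0.6021 0.1107] mean4 [0.6071   0.153375]
tray2 [ 0.6816 -0.0556] [ 0.6819 -0.2329] [ 0.5307 -0.2357] [ 0.5301 -0.057 ] [ 0.6046 -0.1537] mean4 [ 0.606075 -0.1453  ]
tray3 ((608.4854125976562, 156.27110290527344), (264.34228515625, 155.7731475830078), 86.31685638427734)
tray2 ((607.90966796875, -143.57980346679688), (155.70372009277344, 181.85552978515625), 0.06684397161006927)
[[-0.913 -0.     0.408]
 [-0.408  0.    -0.913]
 [ 0.    -1.    -0.   ]] jaw ang -65.94802417152974
```

play_rows:
  moves:
    - {"x": 1.9,"y": 2.75,"z": -1.8,"turn": 6.6,"jaw": 5.0}
    - {"x": 1.9,"y": 2.75,"z": -1.8,"turn": 6.6,"jaw": 5.0}
    - {"x": 1.9,"y": 2.75,"z": -1.8,"turn": 6.6,"jaw": 5.0}
    - {"x": 1.9,"y": 2.75,"z": -1.8,"turn": 6.6,"jaw": 5.0}
    - {"x": 1.9,"y": 2.75,"z": -1.8,"turn": 6.6,"jaw": 5.0}
    - {"x": 1.9,"y": 2.75,"z": -1.8,"turn": 6.6,"jaw": 5.0}
    - {"x": 1.9,"y": 2.75,"z": -1.8,"turn": 6.6,"jaw": 5.0}
    - {"x": 1.9,"y": 2.75,"z": -1.8,"turn": 6.6,"jaw": 5.0}
  squeeze: 40

```text
t: 2.82
tool_pos: [0.4075, -0.3494, 0.0868]
tool_rot: [-1.095, 1.371, -1.373]
contact_force: [0.8, -0.6, -0.2]
opening: 0.0504
```

play_rows:
  moves:
    - {"turn": 6.6,"jaw": 5.0}
    - {"turn": 6.6,"jaw": 5.0}
    - {}
    - {}

```text
invalid input
```

play_rows:
  moves:
    - {"x": 0.1,"turn": 6.6,"jaw": 5.0}
    - {"turn": 6.6,"z": -2,"jaw": 5.0}
    - {"z": 0}
    - {"z": 0}

```text
invalid input
```

```bash
cat > st.py <<'E'
from h import *
from scipy.spatial.transform import Rotation as R
o=ctrl.get_obs(); M=R.from_rotvec(o["tool_rot"]).as_matrix(); print(o["t"],o["tool_pos"].round(4),o["q"].round(2),"jaw",np.degrees(np.arctan2(M[1,2],M[0,2])).round(1),o["opening"].round(4),o["contact_force"].round(1))
E
python3 st.py; python3 -c "
from h import *
cv2.imwrite('pics/s1.png',cv2.resize(eyes.get_image('scene')['img'][200:420,80:400,::-1],None,fx=2.5,fy=2.5))"
```

```text
Traceback (most recent call last):
  File "st.py", line 3, in <module>
    o=ctrl.get_obs(); M=R.from_rotvec(o["tool_rot"]).as_matrix(); print(o["t"],o["tool_pos"].round(4),o["q"].round(2),"jaw",np.degrees(np.arctan2(M[1,2],M[0,2])).round(1),o["opening"].round(4),o["contact_force"].round(1))
                                                                                                                                                                           ^^^^^^^^^^^^^^^^^^
AttributeError: 'float' object has no attribute 'round'
```

View pics/s1.png

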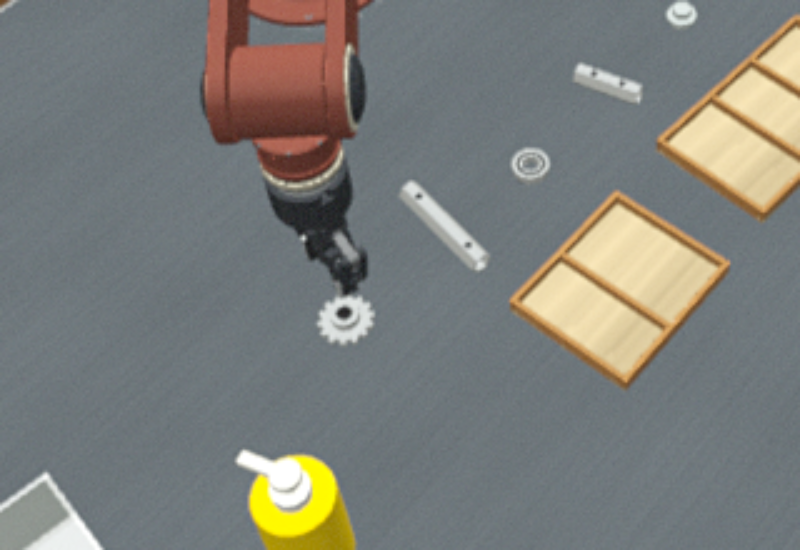

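play_rows:
  moves:
    - {"x": 0.1,"y": 0,"z": -2,"turn": 6.6,"jaw": 5.0}
    - {"x": 0,"y": 0,"z": -2,"turn": 6.6,"jaw": 5.0}
    - {"x": 0,"y": 0,"z": 0,"turn": 0,"jaw": 5.0}
    - {"x": 0,"y": 0,"z": 0,"turn": 0,"jaw": 5.0}

```text
t: 3.2
tool_pos: [0.407, -0.35, 0.0464]
tool_rot: [-1.208, 1.213, -1.208]
contact_force: [-1.1, -0.2, 0.0]
opening: 0.0501
```

```bash
sed -i 's/o\["opening"\].round(4)/round(o["opening"],4)/' st.py; python3 st.py
```

```text
3.2 [ 0.407  -0.35    0.0464] [-0.85  0.04  1.96 -0.    1.15 -0.85] jaw -0.1 0.0501 [-1.1 -0.2  0. ]
```

play_rows:
  moves:
    - {"x": 0.1,"y": 0,"z": -1.5,"turn": 0,"jaw": 5.0}
    - {"x": 0,"y": 0,"z": -1.4,"turn": 0,"jaw": 5.0}
    - {"x": 0,"y": 0,"z": -0.7,"turn": 0,"jaw": 5.0}
    - {"x": 0,"y": 0,"z": 0,"turn": 0,"jaw": 5.0}
    - {"x": 0,"y": 0,"z": 0,"turn": 0,"jaw": 2.0}
    - {"x": 0,"y": 0,"z": 0,"turn": 0,"jaw": 2.0}
    - {"x": 0,"y": 0,"z": 0,"turn": 0,"jaw": 2.0}
    - {"x": 0,"y": 0,"z": 0,"turn": 0,"jaw": 2.0}

```text
t: 3.87
tool_pos: [0.4095, -0.3517, 0.0129]
tool_rot: [-1.21, 1.207, -1.211]
contact_force: [-0.6, 0.4, 4.5]
opening: 0.0274
```

play_rows:
  moves:
    - {"x": 0,"y": 0,"z": 0.2,"turn": 0,"jaw": 2.0}
    - {"x": 0,"y": 0,"z": 0,"turn": 0,"jaw": 2.0}
    - {"x": 0,"y": 0,"z": 0,"turn": 0,"jaw": 2.0}

```text
t: 4.12
tool_pos: [0.4085, -0.3504, 0.013]
tool_rot: [-1.209, 1.209, -1.208]
contact_force: [-0.1, 0.2, 1.2]
opening: 0.027
```

```bash
python3 -c "
from h import *
cv2.imwrite('pics/s2.png',cv2.resize(eyes.get_image('scene')['img'][240:360,140:300,::-1],None,fx=5,fy=5,interpolation=2))"
```

```text
(no output)
```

View pics/s2.png

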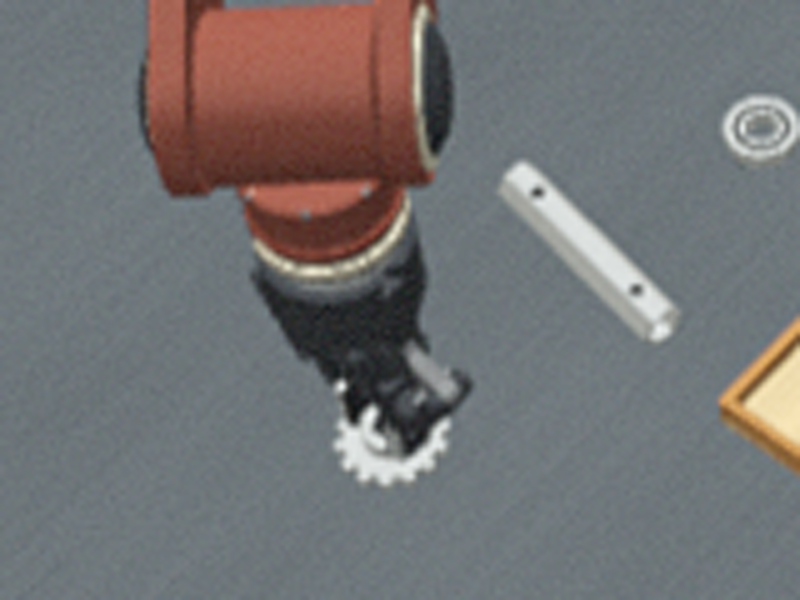

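play_rows:
  moves:
    - {"x": 0,"y": 0,"z": 1,"turn": 0,"jaw": 2.0}
    - {"x": 0,"y": 0,"z": 1.5,"turn": 0,"jaw": 2.0}
    - {"x": 0,"y": 0,"z": 2,"turn": 0,"jaw": 2.0}
    - {"x": 0,"y": 0,"z": 2,"turn": 0,"jaw": 2.0}
    - {"x": 0,"y": 0,"z": 0,"turn": 0,"jaw": 2.0}

```text
t: 4.58
tool_pos: [0.4109, -0.3531, 0.0833]
tool_rot: [-1.21, 1.201, -1.216]
contact_force: [0.4, -1.2, -0.9]
opening: 0.0268
```

```bash
python3 -c "
from h import *
cv2.imwrite('pics/s3.png',cv2.resize(eyes.get_image('scene')['img'][240:360,140:300,::-1],None,fx=5,fy=5,interpolation=2))"
```

```text
(no output)
```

View pics/s3.png

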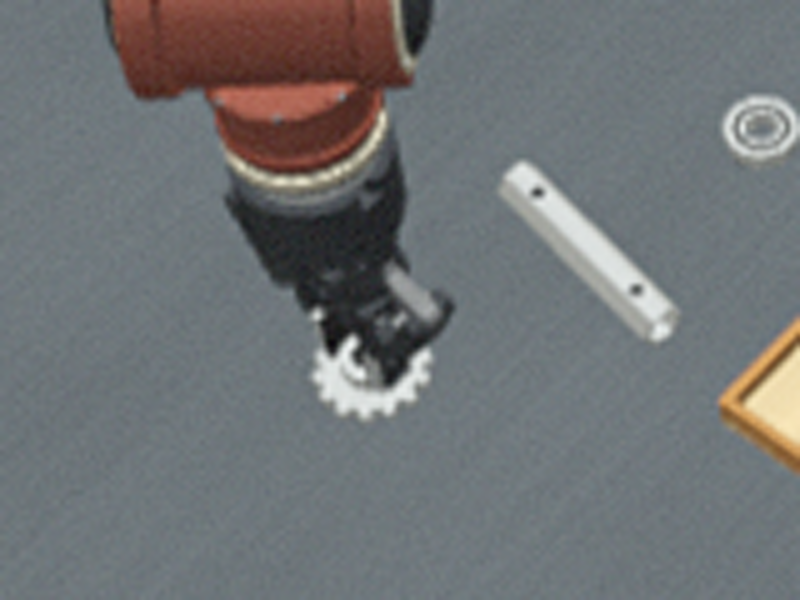

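play_rows:
  moves:
    - {"x": 2.48,"y": 3.07,"z": 0,"turn": 0,"jaw": 2.0}
    - {"x": 2.48,"y": 3.07,"z": 0,"turn": 0,"jaw": 2.0}
    - {"x": 2.48,"y": 3.07,"z": 0,"turn": 0,"jaw": 2.0}
    - {"x": 2.48,"y": 3.07,"z": 0,"turn": 0,"jaw": 2.0}
    - {"x": 2.48,"y": 3.07,"z": 0,"turn": 0,"jaw": 2.0}
    - {"x": 2.48,"y": 3.07,"z": 0,"turn": 0,"jaw": 2.0}
    - {"x": 2.48,"y": 3.07,"z": 0,"turn": 0,"jaw": 2.0}
    - {"x": 2.48,"y": 3.07,"z": 0,"turn": 0,"jaw": 2.0}

```text
t: 5.3
tool_pos: [0.6069, -0.103, 0.0763]
tool_rot: [-1.211, 1.211, -1.207]
contact_force: [0.6, 0.2, -1.5]
opening: 0.027
```

play_rows:
  moves:
    - {"x": 0,"y": 0,"z": -1,"turn": 0,"jaw": 2.0}
    - {"x": 0,"y": 0,"z": -1,"turn": 0,"jaw": 2.0}
    - {"x": 0,"y": 0,"z": 0,"turn": 0,"jaw": 2.0}

```text
t: 5.55
tool_pos: [0.6041, -0.1043, 0.0537]
tool_rot: [-1.214, 1.214, -1.203]
contact_force: [-0.9, -0.8, -2.8]
opening: 0.0272
```

```bash
python3 st.py;python3 -c "
from h import *
cv2.imwrite('pics/s4.png',cv2.resize(eyes.get_image('scene')['img'][200:400,240:480,::-1],None,fx=3,fy=3,interpolation=2))"
```

```text
5.55 [ 0.6041 -0.1043  0.0537] [-0.29  0.2   1.77 -0.    1.18 -0.29] jaw 0.1 0.0272 [-0.9 -0.8 -2.8]
```

View pics/s4.png

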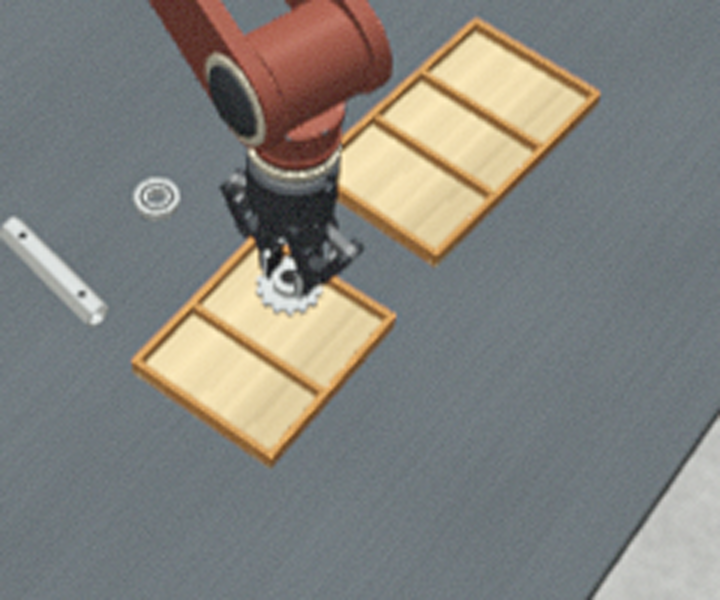

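play_rows:
  moves:
    - {"x": 0.1,"y": 0,"z": -1.2,"turn": 0,"jaw": 2.0}
    - {"x": 0,"y": 0,"z": -1.2,"turn": 0,"jaw": 2.0}
    - {"x": 0,"y": 0,"z": -0.6,"turn": 0,"jaw": 2.0}
    - {"x": 0,"y": 0,"z": -0.3,"turn": 0,"jaw": 2.0}
    - {"x": 0,"y": 0,"z": 0,"turn": 0,"jaw": 2.0}

```text
t: 6.02
tool_pos: [0.6069, -0.1053, 0.0237]
tool_rot: [-1.211, 1.211, -1.207]
contact_force: [0.2, -0.2, -2.6]
opening: 0.0272
```

play_rows:
  moves:
    - {"x": 0,"y": 0,"z": -0.2,"turn": 0,"jaw": 2.0}
    - {"x": 0,"y": 0,"z": -0.2,"turn": 0,"jaw": 2.0}
    - {"x": 0,"y": 0,"z": -0.1,"turn": 0,"jaw": 2.0}
    - {"x": 0,"y": 0,"z": 0,"turn": 0,"jaw": 2.0}

```text
t: 6.35
tool_pos: [0.6083, -0.1051, 0.0205]
tool_rot: [-1.209, 1.208, -1.209]
contact_force: [0.6, -0.0, -1.7]
opening: 0.027
```

play_rows:
  moves:
    - {"x": 0,"y": 0,"z": -0.2,"turn": 0,"jaw": 2.0}
    - {"x": 0,"y": 0,"z": 0,"turn": 0,"jaw": 2.0}
    - {"x": 0,"y": 0,"z": 0,"turn": 0,"jaw": 2.0}

```text
t: 6.6
tool_pos: [0.6087, -0.1052, 0.019]
tool_rot: [-1.209, 1.207, -1.209]
contact_force: [0.4, 0.5, 0.9]
opening: 0.027
```

play_rows:
  moves:
    - {"x": 0,"y": 0,"z": 0,"turn": 0,"jaw": 5.0}
    - {"x": 0,"y": 0,"z": 0,"turn": 0,"jaw": 5.0}
    - {"x": 0,"y": 0,"z": 0.3,"turn": 0,"jaw": 5.0}
    - {"x": 0,"y": 0,"z": 2,"turn": 0,"jaw": 5.0}
    - {"x": 0,"y": 0,"z": 2.5,"turn": 0,"jaw": 5.5}
    - {"x": 0,"y": 0,"z": 2.0,"turn": 0,"jaw": 5.5}
    - {"x": -4,"y": 0.6,"z": 0,"turn": 0,"jaw": 5.5}
    - {"x": -4,"y": 0.6,"z": 0,"turn": 0,"jaw": 5.5}

```text
t: 7.27
tool_pos: [0.5302, -0.094, 0.0893]
tool_rot: [-1.207, 1.204, -1.212]
contact_force: [-1.3, 0.4, -0.2]
opening: 0.0547
```

play_rows:
  moves:
    - {"x": -4,"y": 0.6,"z": 0,"turn": 0,"jaw": 5.5}
    - {"x": -4,"y": 0.6,"z": 0,"turn": 0,"jaw": 5.5}
    - {"x": -1.8,"y": 0.3,"z": -1.5,"turn": 0,"jaw": 5.5}
    - {"x": 0,"y": 0,"z": -1.5,"turn": 0,"jaw": 5.5}
    - {"x": 0,"y": 0,"z": 0,"turn": 0,"jaw": 5.5}
    - {"x": 0,"y": 0,"z": 0,"turn": 0,"jaw": 5.5}

```text
t: 7.77
tool_pos: [0.4298, -0.078, 0.0562]
tool_rot: [-1.21, 1.209, -1.208]
contact_force: [0.5, -0.3, 0.4]
opening: 0.0551
```

```bash
python3 st.py;python3 -c "
from h import *
cv2.imwrite('pics/s5.png',cv2.resize(eyes.get_image('scene')['img'][180:380,220:460,::-1],None,fx=3,fy=3,interpolation=2))"
```

```text
7.7667 [ 0.4298 -0.078   0.0562] [-0.35 -0.23  2.19  0.    1.19 -0.35] jaw 0.0 0.0551 [ 0.5 -0.3  0.4]
```

View pics/s5.png

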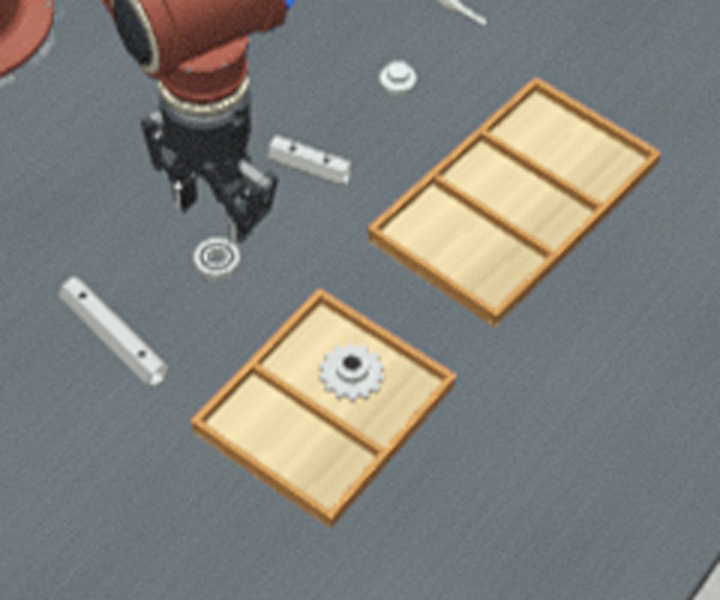

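play_rows:
  moves:
    - {"x": 0.1,"y": 0,"z": -1.8,"turn": 0,"jaw": 5.5}
    - {"x": 0,"y": 0,"z": -1.8,"turn": 0,"jaw": 5.5}
    - {"x": 0,"y": 0,"z": -1.1,"turn": 0,"jaw": 5.5}
    - {"x": 0,"y": 0,"z": -0.5,"turn": 0,"jaw": 5.5}
    - {"x": 0,"y": 0,"z": 0,"turn": 0,"jaw": 5.5}

```text
t: 8.23
tool_pos: [0.4308, -0.078, 0.0035]
tool_rot: [-1.211, 1.21, -1.207]
contact_force: [-0.5, 0.8, -1.0]
opening: 0.0551
```

play_rows:
  moves:
    - {"x": 0,"y": 0,"z": 0,"turn": 0,"jaw": 3.3}
    - {"x": 0,"y": 0,"z": 0,"turn": 0,"jaw": 3.3}
    - {"x": 0,"y": 0,"z": 0,"turn": 0,"jaw": 3.3}
    - {"x": 0,"y": 0,"z": 0,"turn": 0,"jaw": 3.3}
    - {"x": 0,"y": 0,"z": 0,"turn": 0,"jaw": 3.3}

```text
t: 8.65
tool_pos: [0.4322, -0.0785, 0.0055]
tool_rot: [-1.209, 1.206, -1.21]
contact_force: [1.4, 0.6, 4.9]
opening: 0.0392
```

play_rows:
  moves:
    - {"x": 0,"y": 0,"z": 0.5,"turn": 0,"jaw": 3.3}
    - {"x": 0,"y": 0,"z": 1.5,"turn": 0,"jaw": 3.3}
    - {"x": 0,"y": 0,"z": 2,"turn": 0,"jaw": 3.3}
    - {"x": 0,"y": 0,"z": 2,"turn": 0,"jaw": 3.3}
    - {"x": 2.45,"y": 2.15,"z": 0,"turn": 0,"jaw": 3.3}
    - {"x": 2.45,"y": 2.15,"z": 0,"turn": 0,"jaw": 3.3}
    - {"x": 2.45,"y": 2.15,"z": 0,"turn": 0,"jaw": 3.3}
    - {"x": 2.45,"y": 2.15,"z": 0,"turn": 0,"jaw": 3.3}

```text
t: 9.32
tool_pos: [0.5297, 0.0089, 0.0644]
tool_rot: [-1.21, 1.209, -1.209]
contact_force: [0.5, -0.2, -1.2]
opening: 0.0394
```

play_rows:
  moves:
    - {"x": 2.45,"y": 2.15,"z": 0,"turn": 0,"jaw": 3.3}
    - {"x": 2.45,"y": 2.15,"z": 0,"turn": 0,"jaw": 3.3}
    - {"x": 2.45,"y": 2.15,"z": 0,"turn": 0,"jaw": 3.3}
    - {"x": 0,"y": 0,"z": -1.5,"turn": 0,"jaw": 3.3}
    - {"x": 0,"y": 0,"z": -1.0,"turn": 0,"jaw": 3.3}
    - {"x": 0,"y": 0,"z": 0,"turn": 0,"jaw": 3.3}

```text
t: 9.82
tool_pos: [0.5996, 0.0725, 0.0357]
tool_rot: [-1.215, 1.213, -1.205]
contact_force: [-1.1, -0.3, -2.1]
opening: 0.0391
```

```bash
python3 st.py;python3 -c "
from h import *
cv2.imwrite('pics/s6.png',cv2.resize(eyes.get_image('scene')['img'][130:330,260:500,::-1],None,fx=3,fy=3,interpolation=2))"
```

```text
9.8167 [0.5996 0.0725 0.0357] [-0.    0.2   1.8  -0.    1.15 -0.  ] jaw 0.1 0.0391 [-1.1 -0.3 -2.1]
```

View pics/s6.png

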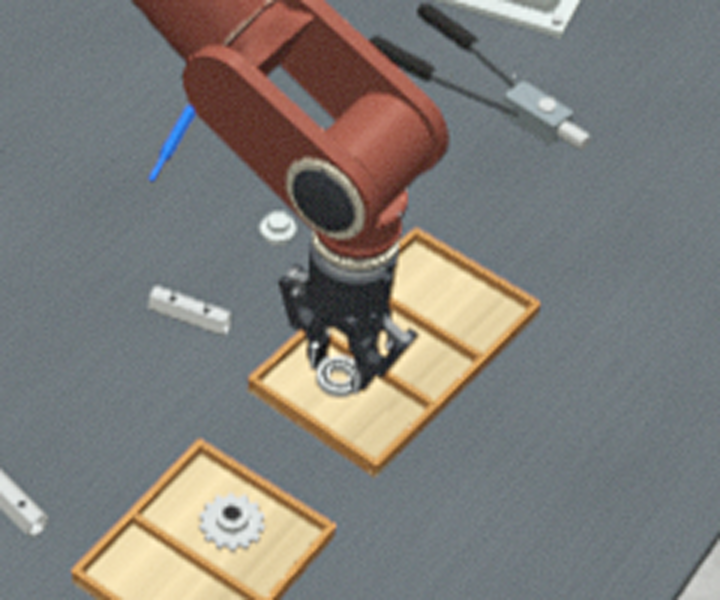

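play_rows:
  moves:
    - {"x": 0,"y": 0,"z": -1,"turn": 0,"jaw": 3.3}
    - {"x": 0,"y": 0,"z": -0.8,"turn": 0,"jaw": 3.3}
    - {"x": 0,"y": 0,"z": -0.3,"turn": 0,"jaw": 3.3}
    - {"x": 0,"y": 0,"z": -0.2,"turn": 0,"jaw": 3.3}
    - {"x": 0,"y": 0,"z": 0,"turn": 0,"jaw": 3.3}
    - {"x": 0,"y": 0,"z": 0,"turn": 0,"jaw": 3.3}

```text
t: 10.37
tool_pos: [0.6027, 0.0722, 0.0164]
tool_rot: [-1.209, 1.209, -1.209]
contact_force: [0.6, 0.5, -0.7]
opening: 0.0396
```

play_rows:
  moves:
    - {"x": 0,"y": 0,"z": -0.2,"turn": 0,"jaw": 3.3}
    - {"x": 0,"y": 0,"z": -0.2,"turn": 0,"jaw": 3.3}
    - {"x": 0,"y": 0,"z": 0,"turn": 0,"jaw": 3.3}
    - {"x": 0,"y": 0,"z": 0,"turn": 0,"jaw": 3.3}

```text
t: 10.7
tool_pos: [0.6025, 0.0724, 0.0122]
tool_rot: [-1.21, 1.209, -1.208]
contact_force: [0.2, 0.0, -0.6]
opening: 0.0389
```

play_rows:
  moves:
    - {"x": 0,"y": 0,"z": -0.15,"turn": 0,"jaw": 3.3}
    - {"x": 0,"y": 0,"z": 0,"turn": 0,"jaw": 3.3}
    - {"x": 0,"y": 0,"z": 0,"turn": 0,"jaw": 3.3}

```text
t: 10.95
tool_pos: [0.603, 0.0724, 0.0115]
tool_rot: [-1.209, 1.208, -1.209]
contact_force: [-1.9, -0.5, 3.9]
opening: 0.0394
```

play_rows:
  moves:
    - {"x": 0,"y": 0,"z": 0,"turn": 0,"jaw": 5.2}
    - {"x": 0,"y": 0,"z": 0,"turn": 0,"jaw": 5.2}
    - {"x": 0,"y": 0,"z": 0.3,"turn": 0,"jaw": 5.2}
    - {"x": 0,"y": 0,"z": 2,"turn": 0,"jaw": 5.2}
    - {"x": 0,"y": 0,"z": 2.5,"turn": 0,"jaw": 5.2}
    - {"x": 0,"y": 0,"z": 2.0,"turn": 0,"jaw": 5.2}
    - {"x": -2.5,"y": 2,"z": 0,"turn": 0,"jaw": 5.2}
    - {"x": -2.5,"y": 2,"z": 0,"turn": 0,"jaw": 5.2}

```text
t: 11.62
tool_pos: [0.5547, 0.1122, 0.0816]
tool_rot: [-1.204, 1.206, -1.212]
contact_force: [0.5, -0.3, -0.1]
opening: 0.0518
```

play_rows:
  moves:
    - {"x": -2.5,"y": 2,"z": 0,"turn": 0,"jaw": 5.2}
    - {"x": -2.5,"y": 2,"z": 0,"turn": 0,"jaw": 5.2}
    - {"x": -2.5,"y": 2,"z": 0,"turn": 0,"jaw": 5.2}
    - {"x": -2.5,"y": 2,"z": 0,"turn": 0,"jaw": 5.2}
    - {"x": -2.5,"y": 2,"z": -1.5,"turn": 0,"jaw": 5.2}
    - {"x": 0,"y": 0,"z": -1.5,"turn": 0,"jaw": 5.2}
    - {"x": 0,"y": 0,"z": 0,"turn": 0,"jaw": 5.2}
    - {"x": 0,"y": 0,"z": 0,"turn": 0,"jaw": 5.2}

```text
t: 12.28
tool_pos: [0.427, 0.2123, 0.0483]
tool_rot: [-1.211, 1.209, -1.208]
contact_force: [0.7, -0.4, 1.2]
opening: 0.052
```

```bash
python3 st.py;python3 -c "
from h import *
cv2.imwrite('pics/s7.png',cv2.resize(eyes.get_image('scene')['img'][130:330,260:500,::-1],None,fx=3,fy=3,interpolation=2))"
```

```text
12.2833 [0.427  0.2123 0.0483] [ 0.31 -0.11  2.1  -0.    1.16  0.3 ] jaw 0.1 0.052 [ 0.7 -0.4  1.2]
```

View pics/s7.png

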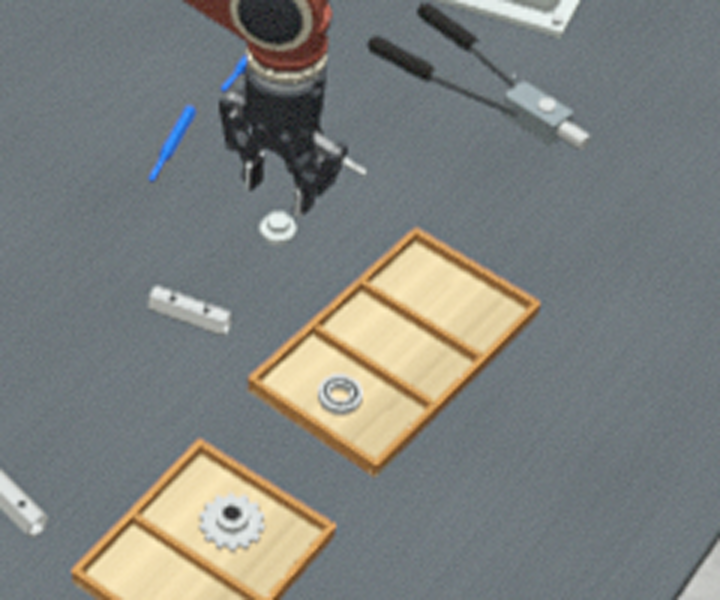

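play_rows:
  moves:
    - {"x": 0.1,"y": 0,"z": -1.6,"turn": 0,"jaw": 5.2}
    - {"x": 0,"y": 0,"z": -1.6,"turn": 0,"jaw": 5.2}
    - {"x": 0,"y": 0,"z": -0.7,"turn": 0,"jaw": 5.2}
    - {"x": 0,"y": 0,"z": -0.4,"turn": 0,"jaw": 5.2}
    - {"x": 0,"y": 0,"z": 0,"turn": 0,"jaw": 5.2}
    - {"x": 0,"y": 0,"z": 0,"turn": 0,"jaw": 4.2}
    - {"x": 0,"y": 0,"z": 0,"turn": 0,"jaw": 2.8}
    - {"x": 0,"y": 0,"z": 0,"turn": 0,"jaw": 2.8}

```text
t: 13.0
tool_pos: [0.4298, 0.2126, 0.0071]
tool_rot: [-1.208, 1.207, -1.209]
contact_force: [0.9, 0.1, 3.1]
opening: 0.0332
```

play_rows:
  moves:
    - {"x": 0,"y": 0,"z": 0,"turn": 0,"jaw": 2.8}
    - {"x": 0,"y": 0,"z": 0,"turn": 0,"jaw": 2.8}
    - {"x": 0,"y": 0,"z": 0,"turn": 0,"jaw": 2.8}

```text
t: 13.25
tool_pos: [0.4298, 0.2126, 0.0071]
tool_rot: [-1.208, 1.207, -1.209]
contact_force: [0.6, -1.1, 5.3]
opening: 0.0331
```

play_rows:
  moves:
    - {"x": 0,"y": 0,"z": 0.5,"turn": 0,"jaw": 2.8}
    - {"x": 0,"y": 0,"z": 1.5,"turn": 0,"jaw": 2.8}
    - {"x": 0,"y": 0,"z": 2,"turn": 0,"jaw": 2.8}
    - {"x": 0,"y": 0,"z": 2,"turn": 0,"jaw": 2.8}
    - {"x": 3.6,"y": 0.5,"z": 0,"turn": 0,"jaw": 2.8}
    - {"x": 3.6,"y": 0.5,"z": 0,"turn": 0,"jaw": 2.8}
    - {"x": 3.6,"y": 0.5,"z": 0,"turn": 0,"jaw": 2.8}
    - {"x": 3.6,"y": 0.5,"z": 0,"turn": 0,"jaw": 2.8}

```text
t: 13.92
tool_pos: [0.5737, 0.2327, 0.0658]
tool_rot: [-1.21, 1.209, -1.208]
contact_force: [0.1, 0.1, -0.4]
opening: 0.033
```

play_rows:
  moves:
    - {"x": 3.8,"y": 0.5,"z": 0,"turn": 0,"jaw": 2.8}
    - {"x": 0,"y": 0,"z": -1.5,"turn": 0,"jaw": 2.8}
    - {"x": 0,"y": 0,"z": -1.0,"turn": 0,"jaw": 2.8}
    - {"x": 0,"y": 0,"z": 0,"turn": 0,"jaw": 2.8}
    - {"x": 0,"y": 0,"z": 0,"turn": 0,"jaw": 2.8}

```text
t: 14.33
tool_pos: [0.608, 0.237, 0.0387]
tool_rot: [-1.214, 1.211, -1.207]
contact_force: [0.4, 0.2, 0.3]
opening: 0.0333
```

```bash
python3 st.py;python3 -c "
from h import *
cv2.imwrite('pics/s8.png',cv2.resize(eyes.get_image('scene')['img'][130:330,260:500,::-1],None,fx=3,fy=3,interpolation=2))"
```

```text
14.3333 [0.608  0.237  0.0387] [0.26 0.3  1.67 0.   1.17 0.26] jaw 0.1 0.0333 [0.4 0.2 0.3]
```

View pics/s8.png

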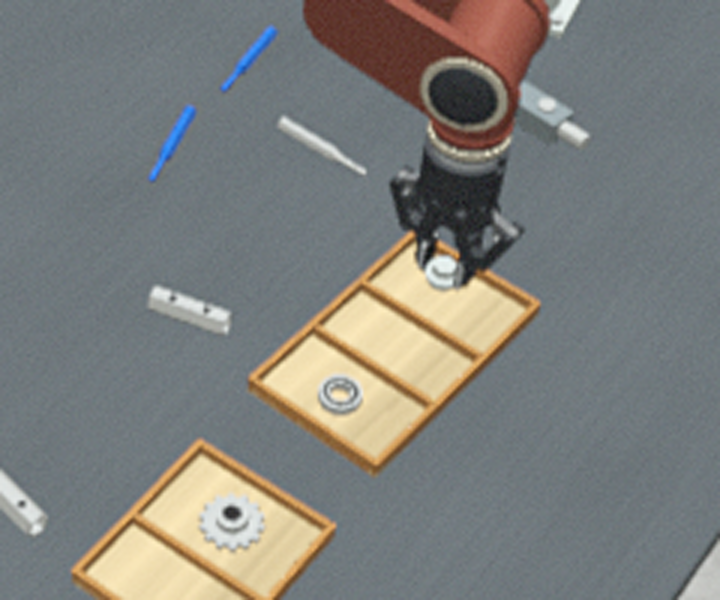

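Cap is held upright in the far end bay (near pixel 443,270 of the crop). Lower towards z ≈ 0.0125.

play_rows:
  moves:
    - {"x": 0,"y": 0,"z": -1,"turn": 0,"jaw": 2.8}
    - {"x": 0,"y": 0,"z": -0.8,"turn": 0,"jaw": 2.8}
    - {"x": 0,"y": 0,"z": -0.3,"turn": 0,"jaw": 2.8}
    - {"x": 0,"y": 0,"z": -0.2,"turn": 0,"jaw": 2.8}
    - {"x": 0,"y": 0,"z": 0,"turn": 0,"jaw": 2.8}
    - {"x": 0,"y": 0,"z": 0,"turn": 0,"jaw": 2.8}

```text
t: 14.88
tool_pos: [0.6106, 0.2374, 0.0178]
tool_rot: [-1.21, 1.208, -1.208]
contact_force: [-0.4, -0.3, -1.3]
opening: 0.0334
```

play_rows:
  moves:
    - {"x": 0,"y": 0,"z": -0.15,"turn": 0,"jaw": 2.8}
    - {"x": 0,"y": 0,"z": 0,"turn": 0,"jaw": 2.8}
    - {"x": 0,"y": 0,"z": 0,"turn": 0,"jaw": 2.8}

```text
t: 15.13
tool_pos: [0.6108, 0.2374, 0.0165]
tool_rot: [-1.209, 1.208, -1.209]
contact_force: [-1.0, -0.5, -0.2]
opening: 0.0333
```

play_rows:
  moves:
    - {"x": 0,"y": 0,"z": -0.2,"turn": 0,"jaw": 2.8}
    - {"x": 0,"y": 0,"z": -0.1,"turn": 0,"jaw": 2.8}
    - {"x": 0,"y": 0,"z": 0,"turn": 0,"jaw": 2.8}
    - {"x": 0,"y": 0,"z": 0,"turn": 0,"jaw": 2.8}

```text
t: 15.47
tool_pos: [0.6106, 0.2374, 0.0132]
tool_rot: [-1.21, 1.209, -1.209]
contact_force: [-0.1, -0.1, -0.0]
opening: 0.0332
```

play_rows:
  moves:
    - {"x": 0,"y": 0,"z": -0.1,"turn": 0,"jaw": 2.8}
    - {"x": 0,"y": 0,"z": 0,"turn": 0,"jaw": 2.8}
    - {"x": 0,"y": 0,"z": 0,"turn": 0,"jaw": 2.8}

```text
t: 15.72
tool_pos: [0.6107, 0.2374, 0.0132]
tool_rot: [-1.21, 1.209, -1.208]
contact_force: [-3.3, -0.9, 5.9]
opening: 0.0331
```

play_rows:
  moves:
    - {"x": 0,"y": 0,"z": 0,"turn": 0,"jaw": 5}
    - {"x": 0,"y": 0,"z": 0,"turn": 0,"jaw": 5}
    - {"x": 0,"y": 0,"z": 0.3,"turn": 0,"jaw": 5}
    - {"x": 0,"y": 0,"z": 2.5,"turn": 0,"jaw": 5}
    - {"x": 0,"y": 0,"z": 3,"turn": 0,"jaw": 5}
    - {"x": 0,"y": 0,"z": 2.0,"turn": 6.6,"jaw": 3.5}
    - {"x": -2.2,"y": 1.1,"z": 0,"turn": 6.6,"jaw": 3.5}
    - {"x": -2.2,"y": 1.1,"z": 0,"turn": 6.6,"jaw": 3.5}

```text
t: 16.38
tool_pos: [0.5686, 0.2597, 0.0932]
tool_rot: [-1.35, 0.944, -0.95]
contact_force: [-0.3, -0.7, 0.1]
opening: 0.035
```

play_rows:
  moves:
    - {"x": -2.3,"y": 1.05,"z": 0,"turn": 6.6,"jaw": 3.5}
    - {"x": -2.3,"y": 1.05,"z": 0,"turn": 6.6,"jaw": 3.5}
    - {"x": -2.3,"y": 1.05,"z": 0,"turn": 6.6,"jaw": 3.5}
    - {"x": -2.3,"y": 1.05,"z": 0,"turn": 6.6,"jaw": 3.5}
    - {"x": -2.3,"y": 1.05,"z": 0,"turn": 6.6,"jaw": 3.5}
    - {"x": -2.3,"y": 1.05,"z": 0,"turn": 6.6,"jaw": 3.5}
    - {"x": -2.3,"y": 1.05,"z": -1,"turn": 6.6,"jaw": 3.5}
    - {"x": -2.0,"y": 1.05,"z": -1,"turn": 6.6,"jaw": 3.5}

```text
t: 17.05
tool_pos: [0.3848, 0.3441, 0.0709]
tool_rot: [-1.557, 0.232, -0.234]
contact_force: [0.3, 0.0, 0.4]
opening: 0.035
```

play_rows:
  moves:
    - {"x": 0,"y": 0,"z": -1,"turn": 6.6,"jaw": 3.5}
    - {"x": 0,"y": 0,"z": 0,"turn": 6.6,"jaw": 3.5}
    - {"x": 0,"y": 0,"z": 0,"turn": 0,"jaw": 3.5}
    - {"x": 0,"y": 0,"z": 0,"turn": 0,"jaw": 3.5}

```text
t: 17.38
tool_pos: [0.3857, 0.3435, 0.0604]
tool_rot: [-1.57, 0.059, -0.059]
contact_force: [0.1, 0.2, 0.6]
opening: 0.035
```

```bash
python3 st.py;python3 -c "
from h import *
cv2.imwrite('pics/s9.png',cv2.resize(eyes.get_image('scene')['img'][100:300,270:510,::-1],None,fx=3,fy=3,interpolation=2))"
```

```text
17.3833 [0.3857 0.3435 0.0604] [ 0.58 -0.03  2.   -0.    1.17 -0.91] jaw 85.7 0.035 [0.1 0.2 0.6]
```

View pics/s9.png

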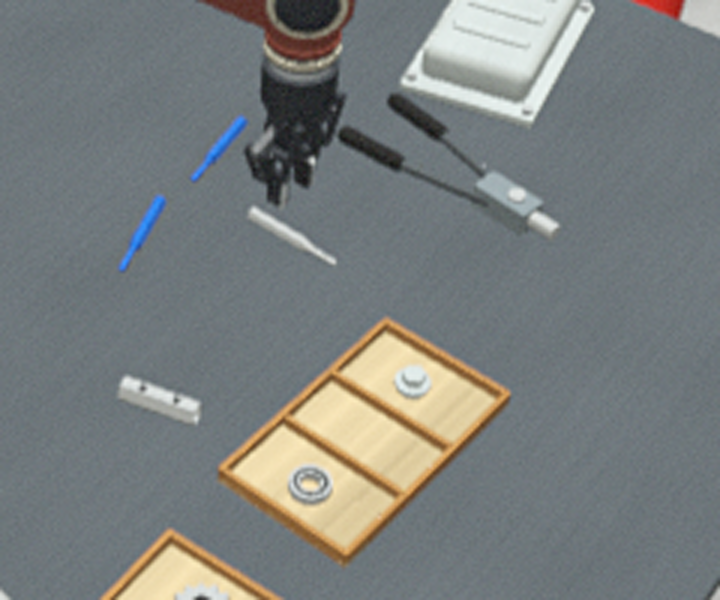

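play_rows:
  moves:
    - {"x": 0,"y": 0,"z": -1.8,"turn": 0,"jaw": 3.5}
    - {"x": 0,"y": 0,"z": -1.8,"turn": 0,"jaw": 3.5}
    - {"x": 0,"y": 0,"z": -1.2,"turn": 0,"jaw": 3.5}
    - {"x": 0,"y": 0,"z": -0.7,"turn": 0,"jaw": 3.5}
    - {"x": 0,"y": 0,"z": 0,"turn": 0,"jaw": 3.5}
    - {"x": 0,"y": 0,"z": 0,"turn": 0,"jaw": 2}
    - {"x": 0,"y": 0,"z": 0,"turn": 0,"jaw": 0.3}
    - {"x": 0,"y": 0,"z": 0,"turn": 0,"jaw": 0.3}

```text
t: 18.1
tool_pos: [0.3868, 0.3441, 0.0073]
tool_rot: [-1.569, 0.055, -0.059]
contact_force: [-1.5, -0.4, 1.3]
opening: 0.0095
```

play_rows:
  moves:
    - {"x": 0,"y": 0,"z": 0,"turn": 0,"jaw": 0.3}
    - {"x": 0,"y": 0,"z": 0,"turn": 0,"jaw": 0.3}
    - {"x": 0,"y": 0,"z": 0,"turn": 0,"jaw": 0.3}

```text
t: 18.35
tool_pos: [0.3869, 0.3441, 0.0072]
tool_rot: [-1.569, 0.055, -0.059]
contact_force: [-1.6, -0.8, 6.1]
opening: 0.0097
```

play_rows:
  moves:
    - {"x": 0,"y": 0,"z": 0.5,"turn": 0,"jaw": 0.3}
    - {"x": 0,"y": 0,"z": 1.5,"turn": 0,"jaw": 0.3}
    - {"x": 0,"y": 0,"z": 2,"turn": 0,"jaw": 0.3}
    - {"x": 0,"y": 0,"z": 2.5,"turn": 0,"jaw": 0.3}
    - {"x": 0,"y": 0,"z": 2.5,"turn": 2.2,"jaw": 0.3}
    - {"x": 0,"y": 0,"z": 0,"turn": 2.2,"jaw": 0.3}

```text
t: 18.85
tool_pos: [0.3887, 0.3456, 0.1016]
tool_rot: [-1.565, -0.012, -0.002]
contact_force: [0.9, -0.4, -0.7]
opening: 0.0096
```

```bash
python3 st.py;python3 -c "
from h import *
cv2.imwrite('pics/s10.png',cv2.resize(eyes.get_image('scene')['img'][100:220,300:460,::-1],None,fx=5,fy=5,interpolation=2))"
```

```text
18.85 [0.3887 0.3456 0.1016] [ 0.58 -0.09  1.98  0.    1.24 -0.99] jaw 90.4 0.0096 [ 0.9 -0.4 -0.7]
```

View pics/s10.png

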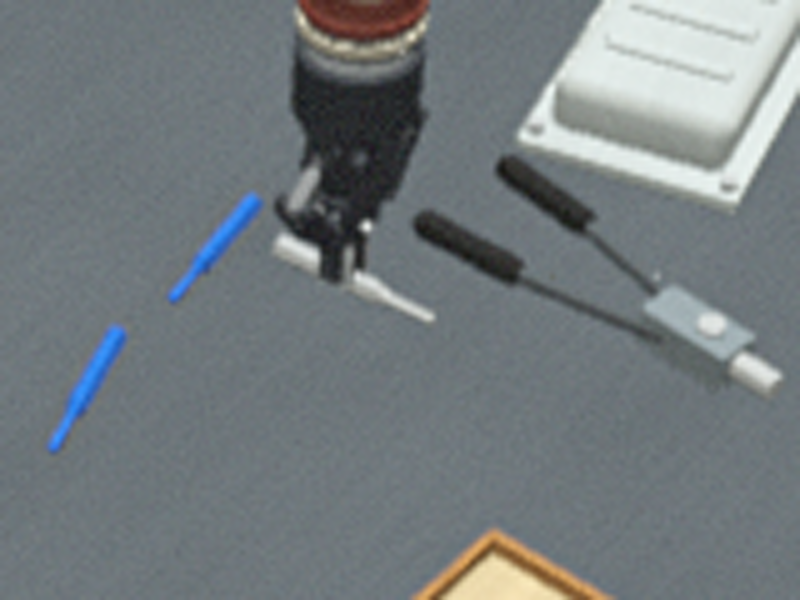

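The punch is held level. Carry it to the narrow bay.

play_rows:
  moves:
    - {"x": 1.4,"y": -3.58,"z": 0,"turn": 0,"jaw": 0.3}
    - {"x": 1.4,"y": -3.58,"z": 0,"turn": 0,"jaw": 0.3}
    - {"x": 1.4,"y": -3.58,"z": 0,"turn": 0,"jaw": 0.3}
    - {"x": 1.4,"y": -3.58,"z": 0,"turn": 0,"jaw": 0.3}
    - {"x": 1.4,"y": -3.58,"z": 0,"turn": 0,"jaw": 0.3}
    - {"x": 1.4,"y": -3.58,"z": 0,"turn": 0,"jaw": 0.3}
    - {"x": 1.4,"y": -3.58,"z": 0,"turn": 0,"jaw": 0.3}
    - {"x": 1.4,"y": -3.58,"z": 0,"turn": 0,"jaw": 0.3}

```text
t: 19.57
tool_pos: [0.4973, 0.0552, 0.0947]
tool_rot: [-1.571, -0.002, 0.003]
contact_force: [-0.0, 1.1, -0.2]
opening: 0.0096
```

play_rows:
  moves:
    - {"x": 1.4,"y": -3.58,"z": 0,"turn": 0,"jaw": 0.3}
    - {"x": 1.4,"y": -3.58,"z": 0,"turn": 0,"jaw": 0.3}
    - {"x": 1.4,"y": -3.58,"z": 0,"turn": 0,"jaw": 0.3}
    - {"x": 1.4,"y": -3.58,"z": 0,"turn": 0,"jaw": 0.3}
    - {"x": 1.4,"y": -3.58,"z": 0,"turn": 0,"jaw": 0.3}
    - {"x": 1.4,"y": -3.58,"z": 0,"turn": 0,"jaw": 0.3}
    - {"x": 1.4,"y": -3.58,"z": 0,"turn": 0,"jaw": 0.3}
    - {"x": 0,"y": 0,"z": -2,"turn": 0,"jaw": 0.3}

```text
t: 20.23
tool_pos: [0.6002, -0.2011, 0.0798]
tool_rot: [-1.577, -0.007, -0.009]
contact_force: [-0.4, -0.4, 0.3]
opening: 0.0096
```

play_rows:
  moves:
    - {"x": 0,"y": 0,"z": -2,"turn": 0,"jaw": 0.3}
    - {"x": 0,"y": 0,"z": -1,"turn": 0,"jaw": 0.3}
    - {"x": 0,"y": 0,"z": 0,"turn": 0,"jaw": 0.3}
    - {"x": 0,"y": 0,"z": 0,"turn": 0,"jaw": 0.3}

```text
t: 20.57
tool_pos: [0.5947, -0.1928, 0.0442]
tool_rot: [-1.57, -0.002, 0.005]
contact_force: [-0.6, -0.2, -0.9]
opening: 0.0097
```

```bash
python3 st.py;python3 -c "
from h import *
cv2.imwrite('pics/s11.png',cv2.resize(eyes.get_image('scene')['img'][200:400,240:480,::-1],None,fx=3,fy=3,interpolation=2))"
```

```text
20.5667 [ 0.5947 -0.1928  0.0442] [-0.43  0.23  1.74  0.    1.17 -2.01] jaw 90.3 0.0097 [-0.6 -0.2 -0.9]
```

View pics/s11.png

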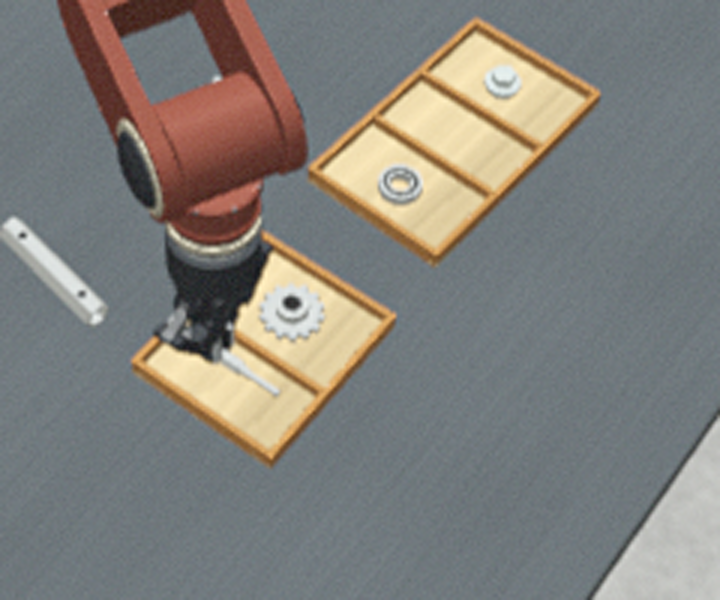

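play_rows:
  moves:
    - {"x": 0.5,"y": 0,"z": -1,"turn": 0,"jaw": 0.3}
    - {"x": 0,"y": 0,"z": -1,"turn": 0,"jaw": 0.3}
    - {"x": 0,"y": 0,"z": -0.4,"turn": 0,"jaw": 0.3}
    - {"x": 0,"y": 0,"z": -0.3,"turn": 0,"jaw": 0.3}
    - {"x": 0,"y": 0,"z": 0,"turn": 0,"jaw": 0.3}
    - {"x": 0,"y": 0,"z": 0,"turn": 0,"jaw": 0.3}

```text
t: 21.12
tool_pos: [0.6005, -0.1935, 0.018]
tool_rot: [-1.571, -0.003, 0.004]
contact_force: [-0.1, 0.3, -0.6]
opening: 0.0094
```

play_rows:
  moves:
    - {"x": 0,"y": 0,"z": -0.15,"turn": 0,"jaw": 0.3}
    - {"x": 0,"y": 0,"z": 0,"turn": 0,"jaw": 0.3}
    - {"x": 0,"y": 0,"z": 0,"turn": 0,"jaw": 0.3}

```text
t: 21.37
tool_pos: [0.6008, -0.1937, 0.0171]
tool_rot: [-1.571, -0.004, 0.003]
contact_force: [-0.1, -0.4, -0.8]
opening: 0.0098
```

play_rows:
  moves:
    - {"x": 0,"y": 0,"z": -0.2,"turn": 0,"jaw": 0.3}
    - {"x": 0,"y": 0,"z": -0.15,"turn": 0,"jaw": 0.3}
    - {"x": 0,"y": 0,"z": 0,"turn": 0,"jaw": 0.3}
    - {"x": 0,"y": 0,"z": 0,"turn": 0,"jaw": 0.3}

```text
t: 21.7
tool_pos: [0.6007, -0.1937, 0.0133]
tool_rot: [-1.571, -0.004, 0.003]
contact_force: [-0.4, -0.5, -0.7]
opening: 0.0094
```

play_rows:
  moves:
    - {"x": 0,"y": 0,"z": -0.1,"turn": 0,"jaw": 0.3}
    - {"x": 0,"y": 0,"z": 0,"turn": 0,"jaw": 0.3}
    - {"x": 0,"y": 0,"z": 0,"turn": 0,"jaw": 0.3}

```text
t: 21.95
tool_pos: [0.6007, -0.1937, 0.0132]
tool_rot: [-1.571, -0.003, 0.004]
contact_force: [-2.8, 0.3, 5.3]
opening: 0.0095
```

play_rows:
  moves:
    - {"x": 0,"y": 0,"z": 0,"turn": 0,"jaw": 2.5}
    - {"x": 0,"y": 0,"z": 0,"turn": 0,"jaw": 2.5}
    - {"x": 0,"y": 0,"z": 0.3,"turn": 0,"jaw": 2.5}
    - {"x": 0,"y": 0,"z": 2.5,"turn": 0,"jaw": 2.5}
    - {"x": 0,"y": 0,"z": 3,"turn": 0,"jaw": 4}
    - {"x": 0,"y": 0,"z": 2.5,"turn": 6.1,"jaw": 4}
    - {"x": -2,"y": 3,"z": 0,"turn": 6.1,"jaw": 4}
    - {"x": -2,"y": 3,"z": 0,"turn": 0,"jaw": 4}

```text
t: 22.62
tool_pos: [0.5626, -0.1348, 0.0986]
tool_rot: [-1.567, -0.176, 0.167]
contact_force: [0.1, 1.5, -0.1]
opening: 0.0401
```

play_rows:
  moves:
    - {"x": -2,"y": 3,"z": 0,"turn": 0,"jaw": 4}
    - {"x": -2,"y": 3,"z": 0,"turn": 0,"jaw": 4}
    - {"x": -2,"y": 3,"z": 0,"turn": 0,"jaw": 4}
    - {"x": -2,"y": 3,"z": 0,"turn": 0,"jaw": 4}
    - {"x": -2,"y": 3,"z": 0,"turn": 0,"jaw": 4}
    - {"x": -2,"y": 3,"z": -1,"turn": 0,"jaw": 4}
    - {"x": -1.4,"y": 2.4,"z": -2,"turn": 0,"jaw": 4}
    - {"x": 0,"y": 0,"z": 0,"turn": 0,"jaw": 4}

```text
t: 23.28
tool_pos: [0.4213, 0.0735, 0.0613]
tool_rot: [-1.562, -0.168, 0.179]
contact_force: [-1.0, -0.5, -1.3]
opening: 0.0401
```

play_rows:
  moves:
    - {"x": 0,"y": 0,"z": 0,"turn": 0,"jaw": 4}
    - {"x": 0,"y": 0,"z": 0,"turn": 0,"jaw": 4}

```text
t: 23.45
tool_pos: [0.4273, 0.0702, 0.0659]
tool_rot: [-1.565, -0.172, 0.17]
contact_force: [0.1, -1.0, 0.6]
opening: 0.0398
```

```bash
python3 st.py;python3 -c "
from h import *
cv2.imwrite('pics/s12.png',cv2.resize(eyes.get_image('scene')['img'][160:360,240:480,::-1],None,fx=3,fy=3,interpolation=2))"
```

```text
23.45 [0.4273 0.0702 0.0659] [-0.01 -0.26  2.19 -0.    1.21 -1.8 ] jaw 102.5 0.0398 [ 0.1 -1.   0.6]
```

View pics/s12.png

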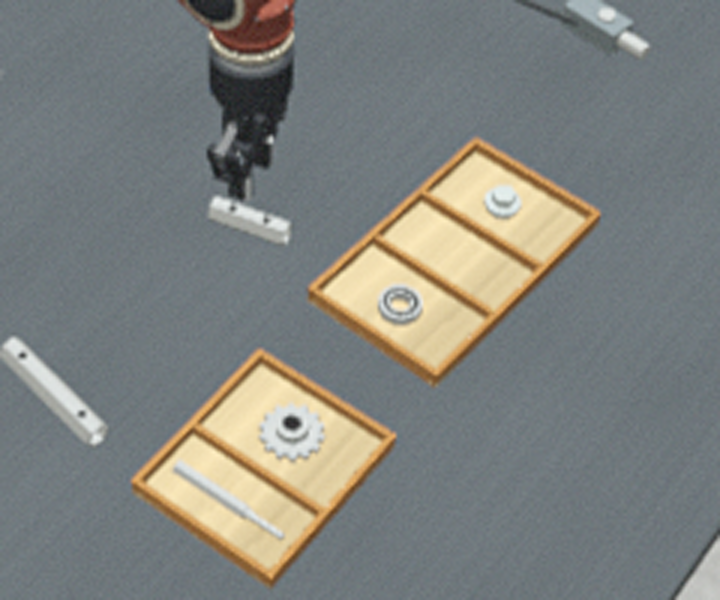

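play_rows:
  moves:
    - {"x": 0,"y": 0,"z": -2,"turn": 0,"jaw": 4}
    - {"x": 0,"y": 0,"z": -2,"turn": 0,"jaw": 4}
    - {"x": 0,"y": 0,"z": -1.3,"turn": 0,"jaw": 4}
    - {"x": 0,"y": 0,"z": -0.6,"turn": 0,"jaw": 4}
    - {"x": 0,"y": 0,"z": 0,"turn": 0,"jaw": 4}
    - {"x": 0,"y": 0,"z": 0,"turn": 0,"jaw": 3}
    - {"x": 0,"y": 0,"z": 0,"turn": 0,"jaw": 1.2}
    - {"x": 0,"y": 0,"z": 0,"turn": 0,"jaw": 1.2}

```text
t: 24.17
tool_pos: [0.4281, 0.0701, 0.0077]
tool_rot: [-1.565, -0.173, 0.168]
contact_force: [0.1, -0.6, 1.1]
opening: 0.0231
```

play_rows:
  moves:
    - {"x": 0,"y": 0,"z": 0,"turn": 0,"jaw": 1.2}
    - {"x": 0,"y": 0,"z": 0,"turn": 0,"jaw": 1.2}
    - {"x": 0,"y": 0,"z": 0,"turn": 0,"jaw": 1.2}

```text
t: 24.42
tool_pos: [0.4281, 0.0701, 0.0077]
tool_rot: [-1.565, -0.173, 0.169]
contact_force: [0.6, -0.7, 6.1]
opening: 0.023
```

play_rows:
  moves:
    - {"x": 0,"y": 0,"z": 0.5,"turn": 0,"jaw": 1.2}
    - {"x": 0,"y": 0,"z": 1.5,"turn": 0,"jaw": 1.2}
    - {"x": 0,"y": 0,"z": 2,"turn": 0,"jaw": 1.2}
    - {"x": 0,"y": 0,"z": 2.5,"turn": -5.4,"jaw": 1.2}
    - {"x": 0,"y": 0,"z": 1,"turn": -5.4,"jaw": 1.2}
    - {"x": 0,"y": 0,"z": 0,"turn": -5.4,"jaw": 1.2}
    - {"x": 3,"y": 1.4,"z": 0,"turn": 0,"jaw": 1.2}
    - {"x": 3,"y": 1.4,"z": 0,"turn": 0,"jaw": 1.2}

```text
t: 25.08
tool_pos: [0.4852, 0.0988, 0.0804]
tool_rot: [-1.57, 0.054, -0.051]
contact_force: [-0.6, 0.0, -0.7]
opening: 0.0231
```

play_rows:
  moves:
    - {"x": 3,"y": 1.4,"z": 0,"turn": 0,"jaw": 1.2}
    - {"x": 3,"y": 1.4,"z": 0,"turn": 0,"jaw": 1.2}
    - {"x": 3,"y": 1.4,"z": 0,"turn": 0,"jaw": 1.2}
    - {"x": 3,"y": 1.4,"z": 0,"turn": 0,"jaw": 1.2}
    - {"x": 0,"y": 0,"z": -1.5,"turn": 0,"jaw": 1.2}
    - {"x": 0,"y": 0,"z": -1.5,"turn": 0,"jaw": 1.2}
    - {"x": 0,"y": 0,"z": 0,"turn": 0,"jaw": 1.2}
    - {"x": 0,"y": 0,"z": 0,"turn": 0,"jaw": 1.2}

```text
t: 25.75
tool_pos: [0.6046, 0.1544, 0.0492]
tool_rot: [-1.571, 0.055, -0.047]
contact_force: [-0.0, 0.0, -2.4]
opening: 0.0228
```

```bash
python3 st.py;python3 -c "
from h import *
cv2.imwrite('pics/s13.png',cv2.resize(eyes.get_image('scene')['img'][160:310,310:490,::-1],None,fx=4,fy=4,interpolation=2))"
```

```text
25.75 [0.6046 0.1544 0.0492] [ 0.13  0.23  1.74  0.    1.18 -1.38] jaw 86.3 0.0228 [-0.   0.  -2.4]
```

View pics/s13.png

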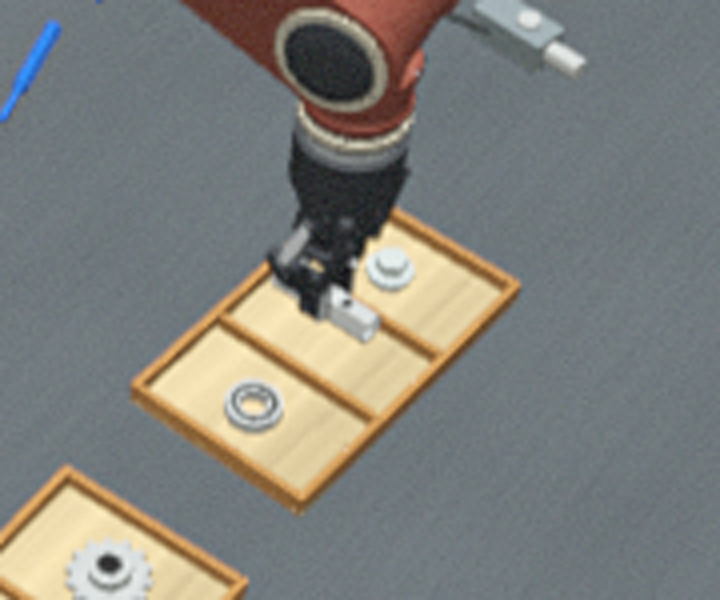

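play_rows:
  moves:
    - {"x": 0.2,"y": 0,"z": -1.2,"turn": 0,"jaw": 1.2}
    - {"x": 0,"y": 0,"z": -1.2,"turn": 0,"jaw": 1.2}
    - {"x": 0,"y": 0,"z": -0.5,"turn": 0,"jaw": 1.2}
    - {"x": 0,"y": 0,"z": -0.3,"turn": 0,"jaw": 1.2}
    - {"x": 0,"y": 0,"z": 0,"turn": 0,"jaw": 1.2}
    - {"x": 0,"y": 0,"z": 0,"turn": 0,"jaw": 1.2}

```text
t: 26.3
tool_pos: [0.6085, 0.1543, 0.0191]
tool_rot: [-1.57, 0.052, -0.051]
contact_force: [-0.9, -0.2, -1.2]
opening: 0.023
```

play_rows:
  moves:
    - {"x": 0,"y": 0,"z": -0.15,"turn": 0,"jaw": 1.2}
    - {"x": 0,"y": 0,"z": 0,"turn": 0,"jaw": 1.2}
    - {"x": 0,"y": 0,"z": 0,"turn": 0,"jaw": 1.2}

```text
t: 26.55
tool_pos: [0.6089, 0.1544, 0.0182]
tool_rot: [-1.57, 0.051, -0.052]
contact_force: [0.3, -0.2, -1.6]
opening: 0.0232
```

play_rows:
  moves:
    - {"x": 0,"y": 0,"z": -0.2,"turn": 0,"jaw": 1.2}
    - {"x": 0,"y": 0,"z": -0.2,"turn": 0,"jaw": 1.2}
    - {"x": 0,"y": 0,"z": 0,"turn": 0,"jaw": 1.2}
    - {"x": 0,"y": 0,"z": 0,"turn": 0,"jaw": 1.2}

```text
t: 26.88
tool_pos: [0.6087, 0.1544, 0.0138]
tool_rot: [-1.57, 0.051, -0.051]
contact_force: [1.0, -0.6, -1.4]
opening: 0.0229
```

play_rows:
  moves:
    - {"x": 0,"y": 0,"z": -0.1,"turn": 0,"jaw": 1.2}
    - {"x": 0,"y": 0,"z": 0,"turn": 0,"jaw": 1.2}
    - {"x": 0,"y": 0,"z": 0,"turn": 0,"jaw": 1.2}

```text
t: 27.13
tool_pos: [0.6087, 0.1544, 0.0137]
tool_rot: [-1.57, 0.052, -0.051]
contact_force: [-2.9, -1.8, 5.9]
opening: 0.0232
```

play_rows:
  moves:
    - {"x": 0,"y": 0,"z": 0,"turn": 0,"jaw": 3.2}
    - {"x": 0,"y": 0,"z": 0,"turn": 0,"jaw": 3.2}
    - {"x": 0,"y": 0,"z": 0.3,"turn": 0,"jaw": 3.2}
    - {"x": 0,"y": 0,"z": 2,"turn": 0,"jaw": 3.2}
    - {"x": 0,"y": 0,"z": 3,"turn": 0,"jaw": 3.2}
    - {"x": 0,"y": 0,"z": 4,"turn": 0,"jaw": 3.2}
    - {"x": 0,"y": 0,"z": 4,"turn": 0,"jaw": 3.2}
    - {"x": -4,"y": 0,"z": 0,"turn": 0,"jaw": 3.2}

```text
t: 27.8
tool_pos: [0.5789, 0.1548, 0.1584]
tool_rot: [-1.567, 0.035, -0.071]
contact_force: [1.6, 0.1, 3.5]
opening: 0.0321
```

play_rows:
  moves:
    - {"x": -4,"y": 0,"z": 0,"turn": 0,"jaw": 3.2}
    - {"x": -4,"y": 0,"z": 0,"turn": 0,"jaw": 3.2}
    - {"x": -4,"y": 0,"z": 0,"turn": 0,"jaw": 3.2}
    - {"x": -4,"y": 0,"z": 0,"turn": 0,"jaw": 3.2}
    - {"x": -2,"y": 0,"z": 0,"turn": 0,"jaw": 3.2}
    - {"x": 0,"y": 0,"z": 0,"turn": 0,"jaw": 3.2}
    - {"x": 0,"y": 0,"z": 0,"turn": 0,"jaw": 3.2}

```text
t: 28.38
tool_pos: [0.3883, 0.1545, 0.1461]
tool_rot: [-1.57, 0.049, -0.052]
contact_force: [0.2, 0.5, 0.1]
opening: 0.0317
```

```bash
python3 st.py;python3 -c "
from h import *
cv2.imwrite('pics/f1.png',eyes.get_image('top')['img'][:,:,::-1])
cv2.imwrite('pics/f2.png',cv2.resize(eyes.get_image('scene')['img'][180:370,260:500,::-1],None,fx=3,fy=3,interpolation=2))"
```

```text
28.3833 [0.3883 0.1545 0.1461] [ 0.2  -0.42  2.17 -0.    1.39 -1.31] jaw 86.3 0.0317 [0.2 0.5 0.1]
```

View pics/f1.png

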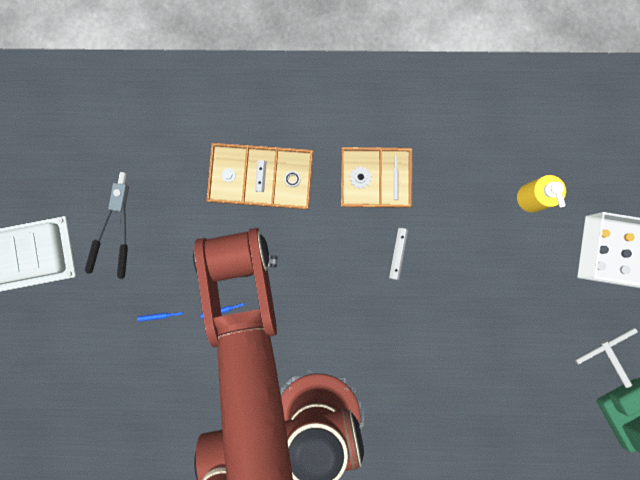

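View pics/f2.png

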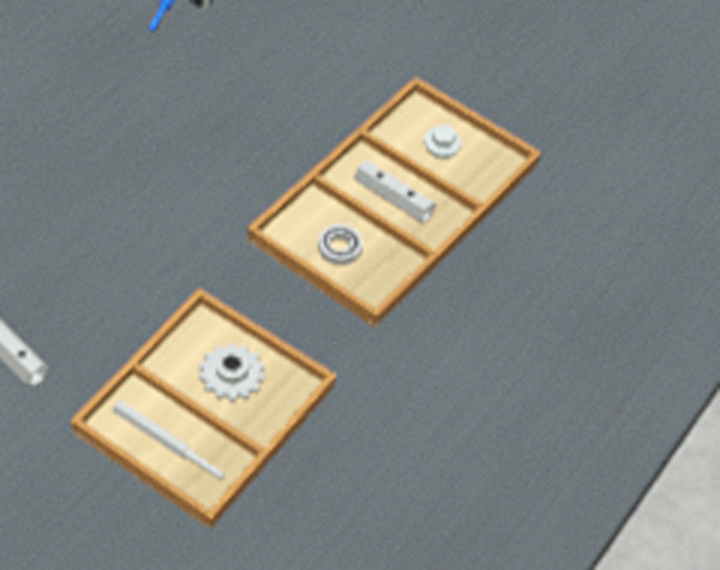

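All five parts lie in their bays: cap at (228,174), spanner at (260,176), bearing at (292,180), sprocket at (361,177) and punch at (396,177). The bystanders have not moved.

```bash
python3 -c "
from station import finish_job
print(finish_job())"
```

```text
the job is handed in; nothing more can be done
None
```

Both kits are made up and I handed the job in at about 28 s of the 109 s; `finish_job` gives no verdict.

- **Engine kit (three-bay tray):** the short spanner is in the middle bay, the cap in the +y end bay and the bearing in the −y end bay.
- **Chain kit (two-bay tray):** the punch is in the narrow bay and the sprocket in the wide bay.

**Last checks:** the final top and scene pictures show each part inside its bay, lying flat and let go. The bearing, cap and sprocket are the same way up as found. The long spanner, dispenser and rivet tool look unmoved, and the arm is clear of everything. I checked the final poses by eye and by the release positions; I did not measure them numerically afterwards.

**Disagreements along the way:**
- The gripper opening read about 2 to 4 mm below each part's true width on every grasp. I put this down to soft pads, and no part slipped.
- The trained networks mixed the two trays up and missed or misplaced some parts. I took part positions from image contours in both cameras, which agreed within about 1 to 2 mm. The short spanner was the exception, at about 3 mm. Tray poses came from the top camera only.

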